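# Move the polishing set to the work rack in the same order

## Task

The four containers of the polishing set stand in their working order on one low wooden rack, counted from the end with the knob. Move them all, upright, to the empty rack in the same order counted from that rack's knob: the one nearest the knob goes to the cork pad nearest the other knob, and so on, each standing centred on its own pad. Never tip one over.

Things in the scene. Friction and masses are not known exactly. Their poses are not given: they have to be found in the camera images.
- blue_lid_jar: white cylindrical powder jar with a blue lid, 51 mm across, 66 mm tall; the tub below the lid is what the fingers can hold (49 mm across, 0 to 52 mm above its underside). Stands upright; round, so its yaw is of no matter. Origin: centre of its underside, z up. Loose, under 0.25 kg.
- cork_lid_jar: clear glass jar of green powder with a tan cork-coloured lid, 51 mm across, 70 mm tall. Stands upright; round, so its yaw is of no matter. Origin: centre of its underside, z up. Loose, under 0.25 kg.
- black_canister: slim black grit canister with a grey lid, 34 mm across over the lid, 51 mm tall; its body is 31 mm across and can be held from 0 to 43 mm above its underside. Stands upright; round, so its yaw is of no matter. Origin: centre of its underside, z up. Loose, under 0.25 kg.
- clear_box: low round clear gem box with a dark pad inside, 44 mm across, only 20 mm tall. Stands upright; round, so its yaw is of no matter. Origin: centre of its underside, z up. Loose, under 0.25 kg. (Behind the racks, at world x = 0.66, y = 0.06, a machine's thin rod stands 0.32 m high, and left of it a disc 34 mm high begins at x = 0.52: cross from rack to rack in a straight line near the bench's front, not in a wide arc.)
- store_rack: The full low wooden rack, 76 x 268 mm, board top 14 mm above the bench; four cork pads (54 mm across, tops 18 mm up) in its row at y = -0.090, -0.030, 0.030, 0.090 m, 3.5 mm brass ridges between; dark knob 24 mm across, 44 mm high. Origin on the bench under the row's middle. Fixed, left or right. Knob at y = +0.134.
- work_rack: The empty low wooden rack, 76 x 268 mm, board top 14 mm above the bench; four cork pads (54 mm across, tops 18 mm up) in its row at y = -0.090, -0.030, 0.030, 0.090 m, 3.5 mm brass ridges between; dark knob 24 mm across, 44 mm high. Origin on the bench under the row's middle. Fixed, left or right. Knob at y = -0.134.
- pad_blue_lid_jar: The cork pad of the full rack on which blue_lid_jar stands at the start (54 mm across, 4 mm thick, fixed; origin: centre of its underside, 14 mm above the bench). It stays, and so marks the place in the row that blue_lid_jar had.
- pad_cork_lid_jar: The cork pad of the full rack on which cork_lid_jar stands at the start (54 mm across, 4 mm thick, fixed; origin: centre of its underside, 14 mm above the bench). It stays, and so marks the place in the row that cork_lid_jar had.
- pad_black_canister: The cork pad of the full rack on which black_canister stands at the start (54 mm across, 4 mm thick, fixed; origin: centre of its underside, 14 mm above the bench). It stays, and so marks the place in the row that black_canister had.
- pad_clear_box: The cork pad of the full rack on which clear_box stands at the start (54 mm across, 4 mm thick, fixed; origin: centre of its underside, 14 mm above the bench). It stays, and so marks the place in the row that clear_box had.
Mind the look-alikes: they are no part of the job. Leave any turquoise look-alike of the clear_box alone.

How it is judged (in metres and radians):
At the end, for the whole second after the job is handed in: Each of the four containers stands upright (within 0.1 rad), at rest and released, on the cork pad of the work rack that has the same number, counted from the knob, as the pad it came from on the store rack; its centre lies within 11 mm of the pad's centre along and across the rack (((y of pad_blue_lid_jar in the frame of store_rack between -0.105 and -0.075 m and y of blue_lid_jar in the frame of work_rack between 0.079 and 0.101 m) or (y of pad_blue_lid_jar in the frame of store_rack between -0.045 and -0.015 m and y of blue_lid_jar in the frame of work_rack between 0.019 and 0.041 m) or (y of pad_blue_lid_jar in the frame of store_rack between 0.015 and 0.045 m and y of blue_lid_jar in the frame of work_rack between -0.041 and -0.019 m) or (y of pad_blue_lid_jar in the frame of store_rack between 0.075 and 0.105 m and y of blue_lid_jar in the frame of work_rack between -0.101 and -0.079 m)) and x of blue_lid_jar in the frame of work_rack between -0.011 and 0.011 m and z of blue_lid_jar in the frame of work_rack between 0.014 and 0.0215 m and angle between each of blue_lid_jar, cork_lid_jar, black_canister, clear_box's own z axis and vertical below 0.1 rad and linear speed of each of blue_lid_jar, cork_lid_jar, black_canister, clear_box below 0.02 m/s and angular speed of each of blue_lid_jar, cork_lid_jar, black_canister, clear_box below 0.2 rad/s and ((y of pad_cork_lid_jar in the frame of store_rack between -0.105 and -0.075 m and y of cork_lid_jar in the frame of work_rack between 0.079 and 0.101 m) or (y of pad_cork_lid_jar in the frame of store_rack between -0.045 and -0.015 m and y of cork_lid_jar in the frame of work_rack between 0.019 and 0.041 m) or (y of pad_cork_lid_jar in the frame of store_rack between 0.015 and 0.045 m and y of cork_lid_jar in the frame of work_rack between -0.041 and -0.019 m) or (y of pad_cork_lid_jar in the frame of store_rack between 0.075 and 0.105 m and y of cork_lid_jar in the frame of work_rack between -0.101 and -0.079 m)) and x of cork_lid_jar in the frame of work_rack between -0.011 and 0.011 m and z of cork_lid_jar in the frame of work_rack between 0.014 and 0.0215 m and ((y of pad_black_canister in the frame of store_rack between -0.105 and -0.075 m and y of black_canister in the frame of work_rack between 0.079 and 0.101 m) or (y of pad_black_canister in the frame of store_rack between -0.045 and -0.015 m and y of black_canister in the frame of work_rack between 0.019 and 0.041 m) or (y of pad_black_canister in the frame of store_rack between 0.015 and 0.045 m and y of black_canister in the frame of work_rack between -0.041 and -0.019 m) or (y of pad_black_canister in the frame of store_rack between 0.075 and 0.105 m and y of black_canister in the frame of work_rack between -0.101 and -0.079 m)) and x of black_canister in the frame of work_rack between -0.011 and 0.011 m and z of black_canister in the frame of work_rack between 0.014 and 0.0215 m and ((y of pad_clear_box in the frame of store_rack between -0.105 and -0.075 m and y of clear_box in the frame of work_rack between 0.079 and 0.101 m) or (y of pad_clear_box in the frame of store_rack between -0.045 and -0.015 m and y of clear_box in the frame of work_rack between 0.019 and 0.041 m) or (y of pad_clear_box in the frame of store_rack between 0.015 and 0.045 m and y of clear_box in the frame of work_rack between -0.041 and -0.019 m) or (y of pad_clear_box in the frame of store_rack between 0.075 and 0.105 m and y of clear_box in the frame of work_rack between -0.101 and -0.079 m)) and x of clear_box in the frame of work_rack between -0.011 and 0.011 m and z of clear_box in the frame of work_rack between 0.014 and 0.0215 m); the robot touches nothing.
It fails at once if a container is tipped over (angle between any of blue_lid_jar, cork_lid_jar, black_canister, clear_box's own z axis and vertical above 0.7 rad).
It also fails if it takes over 120 s, if anything falls off the work surface, if the arm or the gripper's body presses on something with over 40 N, if the wrist force passes 120 N, or if a joint passes its speed limit or range.

## Robot

A 6-joint arm with a two-finger parallel gripper is mounted at the origin on a cart in front of the work surface, level with it; the furniture and walls round the work are solid. World frame = base frame: x ahead of the robot, y to its left, z up, the work surface at z = 0. Lengths are in m, angles in degrees, forces in N, time in s.
With the tool pointing down it reaches from about 0.375 to 0.9 m from the base axis. Payload 3.1 kg.
Tool frame: the origin (TCP) lies midway between the tips of the shut fingers; the grasp point (between the pads) lies 19 mm behind it (robot.grip_point_offset is the distance from the TCP to the grasp point, in m); z points along the fingers, y is the line along which they close (so a half turn about z gives the same grasp; the last joint's range is limited). The gripper opens to 87 mm and grips with 3 to 60 N. Pads are 19 mm wide; open, the fingers measure 117 mm over their backs; the gripper's body (75 mm by 190 mm) begins 51 mm behind the grasp point.
Start: joints at [54.918, 30.224, 82.088, -0, 67.689, -10.227], TCP at [0.263, 0.567, 0.223] pointing down, gripper open.
Joint ranges: [-176.69, 176.69], [-43.24, 126.21], [12.49, 139.97], [-82, 262], [0, 151.66], [-163.58, 163.58]. Speed limits (degrees/s): [159.86, 159.86, 180, 180, 180, 180].

## Interface

Orientations are given as [roll, pitch, yaw] about the fixed x, y, z axes, in that order (R = Rz(yaw) Ry(pitch) Rx(roll)).
In Python, from station import robot gives the robot as it stands.
- The arm moves only by the tool drive_tool, never from a script. Its argument "series" is a list of rows, each an object with "gripper": the finger opening in mm, from 0 to 87; "offset": the shift along the tool's x, y, z in mm, a list of three; "dr": the turn, a rotation vector about the tool's x, y, z in rad, a list of three. A call has exactly 10 rows; each row is the pose to reach, as a shift and turn from the pose commanded when the call began, along the tool's axes at that moment; what a row does not reach only later rows make up. A row lasts 1/12 s, in which the tool goes at most 41.7 mm and 7.16 degrees, less where a joint would pass 70% of its speed; a pose out of reach is approached as far as the arm can. A call with a gripper value outside its range is refused whole. The fingers move at their own pace and stop on an object; the grip force is fixed at half the most. Time passes only in rows, so rows that repeat a pose let the fingers close, or fill a call up. It gives the time, the measured TCP pose, the force, the opening and the grip force at its end, in the units of the state.
- robot.sense(): the state, without advancing time (a new reading comes with each control period).
- robot.camera(name): name is "scene" or "side" or "wrist"; returns a dict with "frame" (420x560x3 uint8, red, green, blue), "fx", "fy", "cx", "cy" (pixels), "eye" and "attitude" of the camera in the world; the wrist camera has in their place "tool_from_camera" (4x4, takes a point from camera to tool coordinates, whose origin is the TCP and whose axes are the flange's). Camera axes: x right, y up, looking along -z (the intrinsics and any distortion apply to the point x, -y, -z); pixel columns grow to the right and rows downward; lengths in m; the calibration is good to about 2 mm. A picture is of the moment at which its call begins: read the wrist's pose just before it. There is no depth.
- robot.hand_in(): hands the job in; it is judged then, once.
The state is a dict: "time_s": time; "q": joint angles; "joint_vel": joint speeds; "tau": joint torques, N m; "ee_pos": TCP position; "tool_rot": TCP orientation; "ft_force": force on the tool from outside, world axes, zero at the start; "wrist_torque": the same for the moment, N m; "opening": finger opening in m; "grip_force": force on a finger pad.
Only numpy, scipy, OpenCV 4.12 (cv2) and the standard library are available. Lean on these libraries where they do the work, as an engineer would, in place of code of your own. Each camera call takes 0.05 s, during which the arm holds its last target. There are 200 camera calls.

## Working session

There is one attempt and no reset: what is moved stays moved. The work goes in short steps, Python scripts to look and compute and a tool call to move; the robot and the scene stay as the last step left them, time stands still between calls to the robot, and variables do not carry over. Pictures are saved under pics/ and viewed, at most 14 in all, crops included, and the job is handed in when it is done.

Besides the shell and the picture viewer there is one more tool, called as name(argument=value, ...), one argument or row to a line, values as JSON. drive_tool: Moves the arm, as the interface text tells. Its arguments: {"type":"object","properties":{"series":{"type":"array","items":{"type":"object","properties":{"gripper":{"type":"number"},"offset":{"type":"array","items":{"type":"number"}},"dr":{"type":"array","items":{"type":"number"}}}}}},"required":["series"]}

```bash
ls; mkdir -p pics; python3 - <<'E'
from station import robot
import cv2
s=robot.sense();print(s)
for n in("scene","side"):
    c=robot.camera(n);cv2.imwrite(f"pics/{n}0.png",c["frame"][:,:,::-1]);print(n,{k:v for k,v in c.items() if k!="frame"})
c=robot.camera("wrist");cv2.imwrite("pics/wrist0.png",c["frame"][:,:,::-1]);print({k:v for k,v in c.items() if k!="frame"})
E
```

```text
pics
{'time_s': 0.0, 'q': array([ 5.49186129e+01,  3.02772014e+01,  8.21569372e+01, -5.85671988e-04,
        6.76890591e+01, -1.02274535e+01]), 'joint_vel': array([-0.04195283, -0.01482492,  0.06632873,  0.01967923, -0.07872021,
        0.12060946]), 'tau': array([ 5.49205542e-04, -4.40044534e+01, -1.76595086e+01,  6.31902739e-02,
        5.81898505e-02, -1.56964766e-04]), 'ee_pos': array([0.26223871, 0.56651169, 0.2215875 ]), 'tool_rot': array([-1.79878664e+02, -2.13417677e-02,  1.55146267e+02]), 'ft_force': array([-0.44380289,  0.66412637,  0.31065308]), 'wrist_torque': array([-0.00826188, -0.01199927,  0.0803141 ]), 'grip_force': 0.0, 'opening': 0.08701088680261566}
scene {'fx': 452.58202052902743, 'fy': 452.58202052902743, 'cx': 283.3384574587118, 'cy': 211.46287715541754, 'eye': array([-0.14054357, -0.8023389 ,  0.7391082 ]), 'attitude': array([ 52.53551238,   0.4183425 , -42.26474909])}
side {'fx': 537.7385880245628, 'fy': 537.7385880245628, 'cx': 285.23714908027466, 'cy': 214.0775829669593, 'eye': array([0.13252052, 0.94051551, 0.99611747]), 'attitude': array([  49.87742078,   -1.29517608, -161.13801034])}
{'fx': 302.8240040222308, 'fy': 302.8240040222308, 'cx': 274.27672307329, 'cy': 208.9336516563747, 'tool_from_camera': array([[-2.24083979e-04,  9.70040108e-01,  2.42944722e-01,
         6.52421247e-02],
       [ 9.99999970e-01,  2.40388348e-04, -3.74668200e-05,
         5.60739270e-04],
       [-9.47453984e-05,  2.42944706e-01, -9.70040134e-01,
        -1.61687900e-01],
       [ 0.00000000e+00,  0.00000000e+00,  0.00000000e+00,
         1.00000000e+00]])}
```

View pics/scene0.png

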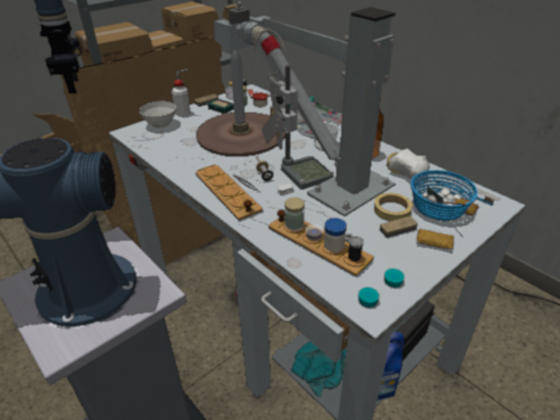

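View pics/side0.png

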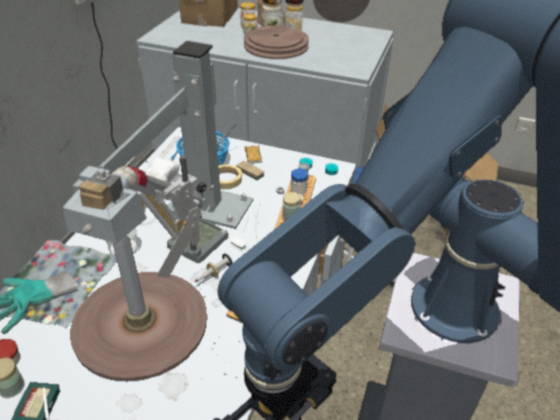

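The scene view shows the full (store) rack at about (320,243) with its knob at (281,215). From the knob the order is cork jar (294,213), clear box (314,234), blue jar (335,235), black canister (356,248). The work rack is at about (228,192) with its knob at (248,204). The turquoise look-alikes are at (369,297) and (394,277), off the rack. In the side view the arm hides most of the row.

```bash
cat > h.py <<'E'
import numpy as np, cv2
from scipy.spatial.transform import Rotation as Ro
from station import robot
def eul(a): return Ro.from_euler('xyz',a,degrees=True).as_matrix()
def ray(c,uv,T=None):
    """origin, unit direction in the world of pixel uv (T: tool pose for wrist)"""
    d=np.array([(uv[0]-c["cx"])/c["fx"],-(uv[1]-c["cy"])/c["fy"],-1.])
    if T is None: o,R=c["eye"],eul(c["attitude"])
    else:
        M=T@c["tool_from_camera"]; o,R=M[:3,3],M[:3,:3]
    d=R@d; return o,d/np.linalg.norm(d)
def onz(c,uv,z,T=None):
    o,d=ray(c,uv,T); return o+d*(z-o[2])/d[2]
def proj(c,p,T=None):
    if T is None: o,R=c["eye"],eul(c["attitude"])
    else:
        M=T@c["tool_from_camera"]; o,R=M[:3,3],M[:3,:3]
    q=R.T@(np.asarray(p)-o); return np.array([c["cx"]-c["fx"]*q[0]/q[2],c["cy"]+c["fy"]*q[1]/q[2]])
def tool(s):
    T=np.eye(4);T[:3,:3]=eul(s["tool_rot"]);T[:3,3]=s["ee_pos"];return T
def meet(r1,r2):
    """nearest point of two rays and their gap"""
    A=np.c_[r1[1],-r2[1]];t=np.linalg.lstsq(A,r2[0]-r1[0],rcond=None)[0]
    a,b=r1[0]+t[0]*r1[1],r2[0]+t[1]*r2[1];return (a+b)/2,np.linalg.norm(a-b)
def shot(name,png=None):
    s=robot.sense();c=robot.camera(name);
    if png: cv2.imwrite("pics/"+png,c["frame"][:,:,::-1])
    return s,c
E
python3 - <<'E'
from h import *
s,c=shot("scene")
f=c["frame"][:,:,::-1]
cv2.imwrite("pics/crop1.png",cv2.resize(f[150:310,185:410],None,fx=3.5,fy=3.5,interpolation=cv2.INTER_CUBIC))
np.set_printoptions(precision=3,suppress=True)
for uv,z in [((281,213),.044),((248,203),.044),((372,262),.014),((200,170),.014),((314,232),.038),((356,242),.069),((335,224),.084),((294,203),.088)]: print(uv,onz(c,uv,z))
E
```

```text
(281, 213) [ 0.457 -0.128  0.044]
(248, 203) [ 0.423 -0.039  0.044]
(372, 262) [ 0.513 -0.378  0.014]
(200, 170) [0.446 0.223 0.014]
(314, 232) [ 0.47  -0.232  0.038]
(356, 242) [ 0.488 -0.345  0.069]
(335, 224) [ 0.486 -0.282  0.084]
(294, 203) [ 0.469 -0.163  0.088]
```

View pics/crop1.png

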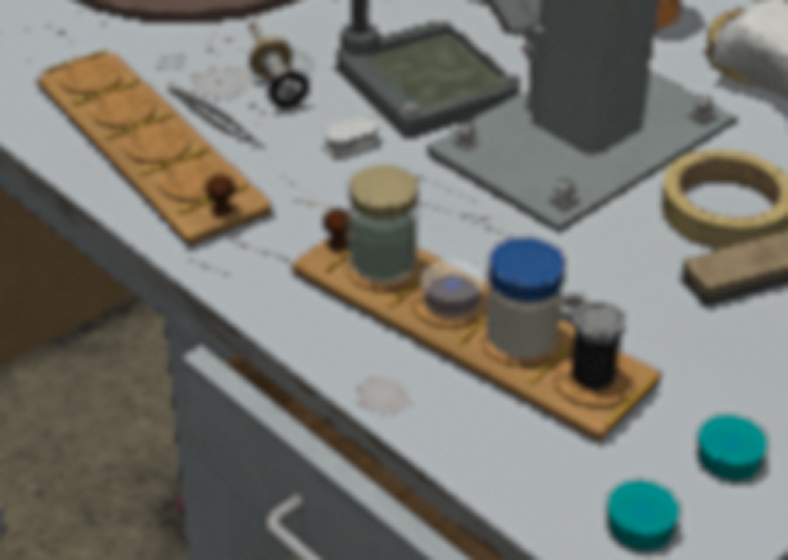

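The crop confirms the order from the store knob: cork jar (crop 383,225), clear box (452,293), blue jar (525,300), black canister (597,345). The clear box is the clear one on the rack, and the two turquoise discs at (643,512) and (732,445) stay where they are. Next I fly over the work rack.

```bash
cat >> h.py <<'E'
def go(x,y,z,yaw,s=None):
    """shift (mm, tool axes) and turn (rad) from the measured pose to a downward pose"""
    s=s or robot.sense();R=eul(s["tool_rot"])
    d=R.T@(np.array([x,y,z])-s["ee_pos"])*1000
    w=Ro.from_matrix(R.T@eul([180,0,yaw])).as_rotvec()
    print("offset",d.round(1),"dr",w.round(4));return d,w
E
python3 - <<'E'
from h import *
go(.43,.03,.24,93)
E
```

```text
offset [-377.7 -416.6  -17.6] dr [-1.3000e-03  5.0000e-04  1.0847e+00]
```

drive_tool(
  series=[
    {"gripper":87,"offset":[-25,-27,0],"dr":[0,0,0.11]},
    {"gripper":87,"offset":[-49,-54,0],"dr":[0,0,0.22]},
    {"gripper":87,"offset":[-74,-81,0],"dr":[0,0,0.33]},
    {"gripper":87,"offset":[-98,-108,0],"dr":[0,0,0.44]},
    {"gripper":87,"offset":[-123,-135,-10],"dr":[0,0,0.55]},
    {"gripper":87,"offset":[-147,-162,-10],"dr":[0,0,0.66]},
    {"gripper":87,"offset":[-172,-189,-10],"dr":[0,0,0.77]},
    {"gripper":87,"offset":[-196,-216,-10],"dr":[0,0,0.88]},
    {"gripper":87,"offset":[-220,-243,-15],"dr":[0,0,0.99]},
    {"gripper":87,"offset":[-245,-270,-15],"dr":[0,0,1.085]},
  ],
)

```text
time_s: 1.03
ee_pos: [0.3718, 0.2177, 0.2381]
tool_rot: [179.9, -0.0, 92.7]
ft_force: [0.2, 0.1, -0.1]
opening: 0.0871
grip_force: 0.0
```

```bash
python3 - <<'E'
from h import *
go(.43,.03,.24,93)
E
```

```text
offset [-190.2   49.3   -1.9] dr [ 0.0011 -0.0003 -0.005 ]
```

drive_tool(
  series=[
    {"gripper":87,"offset":[-30,8,0],"dr":[0,0,0]},
    {"gripper":87,"offset":[-60,16,0],"dr":[0,0,0]},
    {"gripper":87,"offset":[-90,24,0],"dr":[0,0,0]},
    {"gripper":87,"offset":[-120,31,0],"dr":[0,0,0]},
    {"gripper":87,"offset":[-150,39,0],"dr":[0,0,0]},
    {"gripper":87,"offset":[-175,45,0],"dr":[0,0,0]},
    {"gripper":87,"offset":[-190,49,0],"dr":[0,0,0]},
    {"gripper":87,"offset":[-190,49,0],"dr":[0,0,0]},
    {"gripper":87,"offset":[-190,49,0],"dr":[0,0,0]},
    {"gripper":87,"offset":[-190,49,0],"dr":[0,0,0]},
  ],
)

```text
time_s: 1.87
ee_pos: [0.4296, 0.0325, 0.2374]
tool_rot: [-179.9, -0.0, 93.0]
ft_force: [-0.2, 0.4, 0.3]
opening: 0.0871
grip_force: 0.0
```

```bash
python3 - <<'E'
from h import *
import pickle
s,c=shot("wrist","w1.png");pickle.dump((s,c),open("w1.pkl","wb"));print(s["ee_pos"],s["tool_rot"])
E
```

```text
[0.42963247 0.03252749 0.2373805 ] [-1.79943597e+02 -3.90609173e-02  9.29750695e+01]
```

View pics/w1.png

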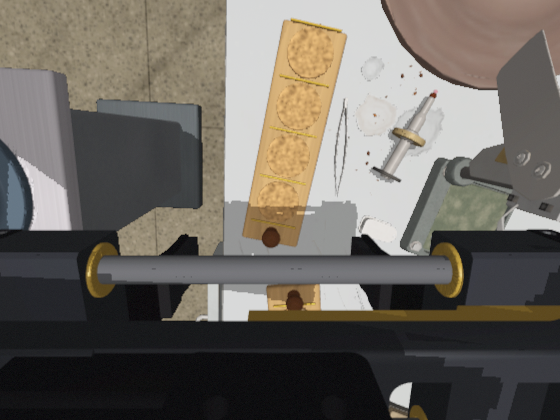

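The wrist view shows the work rack. Its pads are at about (310,52), (299,106), (288,157) and (278,201), the knob is at (271,237), and the store knob shows below at (295,300). I measure it, then take a second view from further right.

```bash
cat >> h.py <<'E'
def circles(c,box,r,n=8):
    u0,v0,u1,v1=box;g=cv2.cvtColor(c["frame"],cv2.COLOR_RGB2GRAY)[v0:v1,u0:u1]
    h=cv2.HoughCircles(cv2.GaussianBlur(g,(5,5),0),cv2.HOUGH_GRADIENT,1,30,param1=100,param2=10,minRadius=r[0],maxRadius=r[1])
    return [] if h is None else [(a+u0,b+v0,q) for a,b,q in h[0][:n]]
def wood(c):
    h=cv2.cvtColor(c["frame"],cv2.COLOR_RGB2HSV);return cv2.inRange(h,(8,110,90),(24,255,255))
E
python3 - <<'E'
from h import *
import pickle
np.set_printoptions(precision=4,suppress=True)
s,c=pickle.load(open("w1.pkl","rb"));T=tool(s)
m=cv2.morphologyEx(wood(c),cv2.MORPH_CLOSE,np.ones((9,9)));m[260:]=0
k,_=cv2.findContours(m,cv2.RETR_EXTERNAL,cv2.CHAIN_APPROX_NONE);k=max(k,key=cv2.contourArea)
print(cv2.minAreaRect(k))
B=cv2.boxPoints(cv2.minAreaRect(k));print(B)
P=np.array([onz(c,p,.014,T) for p in B]);print(P,P.mean(0))
for u in circles(c,(230,10,360,230),(20,32)): print(u,onz(c,u[:2],.018,T))
go(.43,-.08,.24,93)
E
```

```text
((293.7308044433594, 132.34616088867188), (63.933860778808594, 222.78793334960938), 11.309932708740234)
[[240.5385 235.3077]
 [284.2308  16.8462]
 [346.9231  29.3846]
 [303.2308 247.8462]]
[[ 0.3886 -0.0363  0.014 ]
 [ 0.4315  0.2267  0.014 ]
 [ 0.5037  0.2177  0.014 ]
 [ 0.4738 -0.0498  0.014 ]] [0.4494 0.0896 0.014 ]
(np.float32(309.5), np.float32(55.5), np.float32(23.5)) [0.4629 0.1874 0.018 ]
(np.float32(317.5), np.float32(112.5), np.float32(29.2)) [0.4775 0.1254 0.018 ]
(np.float32(313.5), np.float32(179.5), np.float32(26.8)) [0.4794 0.0444 0.018 ]
(np.float32(314.5), np.float32(149.5), np.float32(22.1)) [0.4775 0.0817 0.018 ]
(np.float32(281.5), np.float32(95.5), np.float32(25.7)) [0.4332 0.1424 0.018 ]
offset [-112.7   -5.5   -2.7] dr [-0.0009 -0.0006  0.0004]
```

drive_tool(
  series=[
    {"gripper":87,"offset":[-20,-2,0],"dr":[0,0,0]},
    {"gripper":87,"offset":[-50,-3,0],"dr":[0,0,0]},
    {"gripper":87,"offset":[-80,-5,0],"dr":[0,0,0]},
    {"gripper":87,"offset":[-100,-6,0],"dr":[0,0,0]},
    {"gripper":87,"offset":[-113,-6,0],"dr":[0,0,0]},
    {"gripper":87,"offset":[-113,-6,0],"dr":[0,0,0]},
    {"gripper":87,"offset":[-113,-6,0],"dr":[0,0,0]},
    {"gripper":87,"offset":[-113,-6,0],"dr":[0,0,0]},
    {"gripper":87,"offset":[-113,-6,0],"dr":[0,0,0]},
    {"gripper":87,"offset":[-113,-6,0],"dr":[0,0,0]},
  ],
)

```text
time_s: 2.75
ee_pos: [0.4299, -0.08, 0.2375]
tool_rot: [-180.0, -0.0, 93.1]
ft_force: [0.1, 0.2, 0.5]
opening: 0.0868
grip_force: 0.0
```

```bash
cat >> h.py <<'E'
def rackrect(c,T,z,vmax=260,seed=None):
    m=cv2.morphologyEx(wood(c),cv2.MORPH_OPEN,np.ones((3,3)));m=cv2.morphologyEx(m,cv2.MORPH_CLOSE,np.ones((9,9)));m[vmax:]=0
    k,_=cv2.findContours(m,cv2.RETR_EXTERNAL,cv2.CHAIN_APPROX_NONE);k=max(k,key=cv2.contourArea)[:,0]
    P=np.float32([onz(c,p,z,T)[:2] for p in k]);return k,P,cv2.minAreaRect(P*1000)
E
python3 - <<'E'
from h import *
import pickle
np.set_printoptions(precision=4,suppress=True)
s,c=shot("wrist","w2.png");pickle.dump((s,c),open("w2.pkl","wb"))
for n in("w1","w2"):
    s,c=pickle.load(open(n+".pkl","rb"));T=tool(s);print(s["ee_pos"])
    for z in(0,.014): 
        k,P,r=rackrect(c,T,z); print(z,r)
    B=cv2.boxPoints(r)/1000; print(B, [proj(c,[*b,.014],T).round() for b in B])
E
```

```text
[0.4296 0.0325 0.2374]
0 ((447.88134765625, 89.37696075439453), (276.8024597167969, 76.10684967041016), 81.13150024414062)
0.014 ((447.1637268066406, 89.70093536376953), (267.09283447265625, 73.43717193603516), 81.13150024414062)
[[ 0.3903 -0.0366]
 [ 0.4629 -0.0479]
 [ 0.504   0.216 ]
 [ 0.4315  0.2273]] [array([242., 236.]), array([295., 246.]), array([347.,  31.]), array([284.,  16.])]
[ 0.4299 -0.08    0.2375]
0 ((441.61712646484375, 50.23426818847656), (191.71713256835938, 76.89102172851562), 81.57598876953125)
0.014 ((441.1212158203125, 47.98743438720703), (184.9944610595703, 74.19486236572266), 81.57598876953125)
[[ 0.3909 -0.0381]
 [ 0.4643 -0.0489]
 [ 0.4914  0.1341]
 [ 0.418   0.1449]] [array([244., 151.]), array([302., 163.]), array([339.,   0.]), array([274., -15.])]
```

View pics/w2.png

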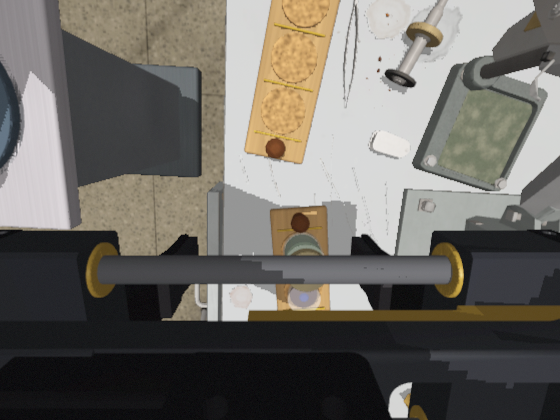

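The second wrist view shows the work rack's knob at (275,149), the store knob at (300,222), and the cork jar partly hidden at (303,255). Now I locate the pads and ridges by colour.

```bash
python3 - <<'E'
from h import *
import pickle
np.set_printoptions(precision=4,suppress=True)
s,c=pickle.load(open("w1.pkl","rb"));T=tool(s)
for p in [(310,52),(299,106),(288,157),(278,201)]: print("pad",p,onz(c,p,.018,T))
for p in [(303,80),(293,131),(283,178)]: print("ridge",p,onz(c,p,.0165,T))
s2,c2=pickle.load(open("w2.pkl","rb"));T2=tool(s2)
print("pads h",meet(ray(c,(299,106),T),ray(c2,(305,8),T2)),meet(ray(c,(288,157),T),ray(c2,(294,56),T2)),meet(ray(c,(278,201),T),ray(c2,(284,107),T2)))
f=c["frame"][0:250,230:360]; hsv=cv2.cvtColor(f,cv2.COLOR_RGB2HSV)
for v in (52,106,60): print(f[v,44:130:4].tolist())
cv2.imwrite("pics/w1c.png",cv2.resize(f[:,:,::-1],None,fx=2.4,fy=2.4,interpolation=cv2.INTER_CUBIC))
go(.45,-.35,.28,98)
E
```

```text
pad (310, 52) [0.4632 0.1911 0.018 ]
pad (299, 106) [0.4548 0.1317 0.018 ]
pad (288, 157) [0.4454 0.0708 0.018 ]
pad (278, 201) [0.436  0.0142 0.018 ]
ridge (303, 80) [0.4575 0.161  0.0165]
ridge (293, 131) [0.4496 0.1024 0.0165]
ridge (283, 178) [0.4408 0.0441 0.0165]
pads h (array([ 0.4567,  0.1344, -0.0142]), np.float64(0.0007140883617418827)) (array([0.4449, 0.0715, 0.0267]), np.float64(0.00012565641975529896)) (array([0.4364, 0.0163, 0.0275]), np.float64(0.0011255425232348352))
[[215, 215, 215], [201, 165, 111], [218, 181, 125], [210, 174, 117], [227, 183, 121], [206, 163, 104], [206, 165, 105], [205, 164, 104], [199, 158, 101], [208, 165, 106], [224, 181, 118], [204, 161, 103], [208, 165, 105], [192, 151, 96], [212, 169, 109], [219, 181, 125], [214, 178, 123], [174, 142, 99], [215, 216, 216], [216, 216, 216], [216, 216, 215], [216, 216, 216]]
[[215, 178, 123], [217, 175, 112], [216, 174, 112], [199, 158, 100], [209, 167, 107], [200, 158, 102], [208, 165, 107], [225, 181, 118], [204, 162, 103], [206, 163, 107], [199, 156, 101], [211, 168, 107], [214, 176, 121], [212, 175, 120], [183, 175, 166], [216, 216, 215], [216, 216, 215], [203, 204, 203], [223, 220, 217], [216, 216, 216], [215, 216, 215], [217, 217, 215]]
[[211, 211, 210], [214, 177, 120], [216, 179, 122], [217, 180, 125], [217, 174, 113], [197, 155, 99], [222, 179, 117], [220, 177, 116], [223, 180, 117], [207, 165, 106], [208, 166, 105], [201, 158, 102], [208, 166, 106], [180, 140, 89], [188, 147, 93], [217, 180, 124], [210, 173, 118], [216, 216, 215], [215, 216, 215], [215, 216, 216], [216, 217, 216], [215, 216, 216]]
offset [-270.5    5.5  -42.5] dr [-0.0001 -0.0002 -0.086 ]
```

View pics/w1c.png

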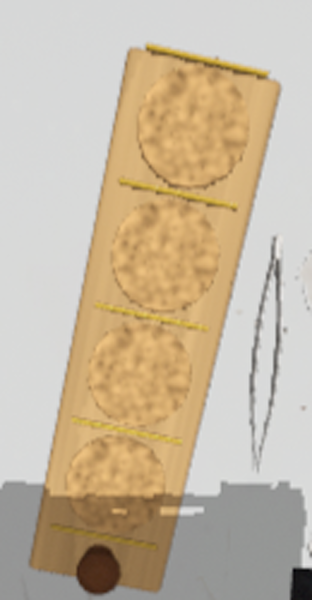

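drive_tool(
  series=[
    {"gripper":87,"offset":[-30,0,-10],"dr":[0,0,-0.02]},
    {"gripper":87,"offset":[-65,0,-20],"dr":[0,0,-0.04]},
    {"gripper":87,"offset":[-100,2,-30],"dr":[0,0,-0.06]},
    {"gripper":87,"offset":[-135,3,-40],"dr":[0,0,-0.08]},
    {"gripper":87,"offset":[-170,4,-42],"dr":[0,0,-0.08]},
    {"gripper":87,"offset":[-205,5,-42],"dr":[0,0,-0.08]},
    {"gripper":87,"offset":[-240,5,-42],"dr":[0,0,-0.08]},
    {"gripper":87,"offset":[-270,5,-42],"dr":[0,0,-0.08]},
    {"gripper":87,"offset":[-270,5,-42],"dr":[0,0,-0.08]},
    {"gripper":87,"offset":[-270,5,-42],"dr":[0,0,-0.08]},
  ],
)

```text
time_s: 3.63
ee_pos: [0.4492, -0.3515, 0.279]
tool_rot: [-180.0, -0.1, 97.5]
ft_force: [0.4, 1.3, 0.0]
opening: 0.0869
grip_force: 0.0
```

```bash
python3 - <<'E'
from h import *
import pickle
np.set_printoptions(precision=4,suppress=True)
s,c=shot("wrist","w3.png");pickle.dump((s,c),open("w3.pkl","wb"));print(s["ee_pos"],s["tool_rot"])
s,c=pickle.load(open("w1.pkl","rb"));T=tool(s)
f=cv2.GaussianBlur(c["frame"],(7,7),0).astype(float);rb=f[:,:,2]/f[:,:,0]
m=((rb<.547)&(f[:,:,0]>150)).astype(np.uint8);m[:,:240]=0;m[:,350:]=0;m[230:]=0
m=cv2.morphologyEx(m,cv2.MORPH_OPEN,np.ones((9,9)))
n,l,st,ce=cv2.connectedComponentsWithStats(m)
for i in range(1,n):
    if st[i,4]>300: print(st[i],ce[i],onz(c,ce[i],.018,T))
E
```

```text
[ 0.4492 -0.3515  0.279 ] [-179.9878   -0.0519   97.4571]
[ 257   24   77  185 6679] [296.1472 115.3189] [0.4521 0.1208 0.018 ]
```

View pics/w3.png

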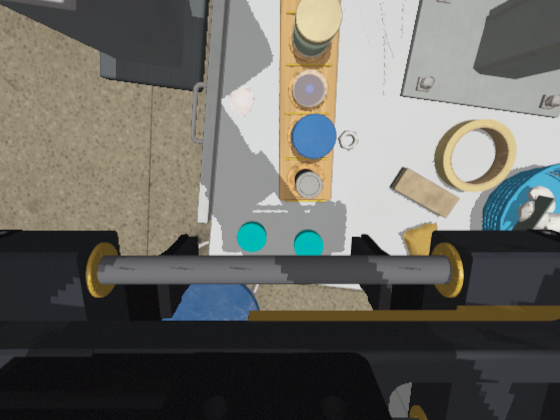

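The view from over the store rack shows the cork lid (318,20), clear box (309,90), blue lid (314,136) and grey lid (308,183). A loose nut lies beside the rack at (348,140). The turquoise discs are at (251,237) and (309,243). I triangulate the lids from the wrist and scene views.

```bash
python3 - <<'E'
from h import *
import pickle
np.set_printoptions(precision=4,suppress=True)
s,c=pickle.load(open("w3.pkl","rb"));T=tool(s)
_,sc=shot("scene")
h=cv2.cvtColor(c["frame"],cv2.COLOR_RGB2HSV)
m=cv2.inRange(h,(100,120,60),(125,255,255));m[220:]=0
m=cv2.morphologyEx(m,cv2.MORPH_OPEN,np.ones((9,9)));M=cv2.moments(m,True);b=(M["m10"]/M["m00"],M["m01"]/M["m00"]);print("blue",b)
for n,box,r in(("cork",(280,0,360,50),(18,28)),("box",(285,65,335,115),(14,22)),("blue",(285,110,345,165),(18,28)),("black",(285,165,335,205),(10,17))):
    print(n,[tuple(np.round(q,1)) for q in circles(c,box,r,2)])
W={"cork":((318,20),(294.7,203.4),.088),"box":((309,89.5),(314.1,231.4),.038),"blue":((b[0],b[1]),(335.6,223.7),.084),"black":((308.5,183),(356.4,240.9),.069)}
for n,(w,q,z) in W.items():
    print(n,"meet",*meet(ray(c,w,T),ray(sc,q)),"on z",onz(c,w,z,T))
k,P,r=rackrect(c,T,.014,210);print(r)
print("nut",onz(c,(348,140),.005,T))
E
```

```text
blue (313.5712356515868, 135.85752869682648)
cork [(np.float32(317.5), np.float32(19.5), np.float32(21.7))]
box [(np.float32(309.5), np.float32(92.5), np.float32(18.1))]
blue [(np.float32(313.5), np.float32(135.5), np.float32(23.0))]
black [(np.float32(310.5), np.float32(186.5), np.float32(15.2))]
cork meet [ 0.471  -0.1652  0.0865] 0.0026709646543929934 on z [ 0.4717 -0.1668  0.088 ]
box meet [ 0.4776 -0.2264  0.0323] 0.0012842747694246837 on z [ 0.4775 -0.2277  0.038 ]
blue meet [ 0.4864 -0.2831  0.0853] 0.000443200967666719 on z [ 0.4864 -0.2829  0.084 ]
black meet [ 0.4924 -0.3409  0.0664] 0.0024756024275756684 on z [ 0.4912 -0.3396  0.069 ]
((480.30767822265625, -247.85903930664062), (73.18197631835938, 255.0034637451172), 7.284764766693115)
nut [ 0.5451 -0.2816  0.005 ]
```

Triangulated tops are 86, 32, 85 and 66 mm, against 88, 38, 84 and 69 mm in the text, so the heights agree. I take the cork jar first.

```bash
python3 - <<'E'
from h import *
go(.4717,-.1668,.15,97)
E
```

```text
offset [177.5  46.8 129.4] dr [-0.0008 -0.002   0.0104]
```

drive_tool(
  series=[
    {"gripper":87,"offset":[25,7,10],"dr":[0,0,0.01]},
    {"gripper":87,"offset":[55,14,30],"dr":[0,0,0.01]},
    {"gripper":87,"offset":[85,22,50],"dr":[0,0,0.01]},
    {"gripper":87,"offset":[115,30,70],"dr":[0,0,0.01]},
    {"gripper":87,"offset":[140,37,90],"dr":[0,0,0.01]},
    {"gripper":87,"offset":[160,42,110],"dr":[0,0,0.01]},
    {"gripper":87,"offset":[172,45,122],"dr":[0,0,0.01]},
    {"gripper":87,"offset":[177.5,47,129],"dr":[0,0,0.01]},
    {"gripper":87,"offset":[177.5,47,129],"dr":[0,0,0.01]},
    {"gripper":87,"offset":[177.5,47,129],"dr":[0,0,0.01]},
  ],
)

```text
time_s: 4.57
ee_pos: [0.4728, -0.1681, 0.151]
tool_rot: [180.0, 0.0, 97.1]
ft_force: [-0.3, -0.4, -0.6]
opening: 0.087
grip_force: 0.0
```

```bash
python3 - <<'E'
from h import *
go(.4717,-.1668,.036,97)
E
```

```text
offset [  1.5  -1.  115. ] dr [0.0004 0.0007 0.0016]
```

drive_tool(
  series=[
    {"gripper":87,"offset":[1.5,-1,15],"dr":[0,0,0]},
    {"gripper":87,"offset":[1.5,-1,35],"dr":[0,0,0]},
    {"gripper":87,"offset":[1.5,-1,60],"dr":[0,0,0]},
    {"gripper":87,"offset":[1.5,-1,80],"dr":[0,0,0]},
    {"gripper":87,"offset":[1.5,-1,95],"dr":[0,0,0]},
    {"gripper":87,"offset":[1.5,-1,107],"dr":[0,0,0]},
    {"gripper":87,"offset":[1.5,-1,113],"dr":[0,0,0]},
    {"gripper":87,"offset":[1.5,-1,115],"dr":[0,0,0]},
    {"gripper":87,"offset":[1.5,-1,115],"dr":[0,0,0]},
    {"gripper":60,"offset":[1.5,-1,115],"dr":[0,0,0]},
  ],
)

```text
time_s: 5.4
ee_pos: [0.472, -0.1678, 0.0364]
tool_rot: [179.9, 0.1, 97.0]
ft_force: [-0.7, -0.5, -0.2]
opening: 0.0843
grip_force: 0.0
```

drive_tool(
  series=[
    {"gripper":40,"offset":[0,0,0],"dr":[0,0,0]},
    {"gripper":40,"offset":[0,0,0],"dr":[0,0,0]},
    {"gripper":40,"offset":[0,0,0],"dr":[0,0,0]},
    {"gripper":40,"offset":[0,0,0],"dr":[0,0,0]},
    {"gripper":40,"offset":[0,0,0],"dr":[0,0,0]},
    {"gripper":40,"offset":[0,0,0],"dr":[0,0,0]},
    {"gripper":40,"offset":[0,0,0],"dr":[0,0,0]},
    {"gripper":40,"offset":[0,0,0],"dr":[0,0,0]},
    {"gripper":40,"offset":[0,0,0],"dr":[0,0,0]},
    {"gripper":40,"offset":[0,0,0],"dr":[0,0,0]},
  ],
)

```text
time_s: 6.23
ee_pos: [0.4712, -0.1671, 0.0357]
tool_rot: [-180.0, -0.0, 97.0]
ft_force: [-1.1, -0.9, 4.1]
opening: 0.0488
grip_force: 30.0
```

drive_tool(
  series=[
    {"gripper":40,"offset":[0,0,-5],"dr":[0,0,0]},
    {"gripper":40,"offset":[0,0,-15],"dr":[0,0,0]},
    {"gripper":40,"offset":[0,0,-30],"dr":[0,0,0]},
    {"gripper":40,"offset":[0,0,-47],"dr":[0,0,0]},
    {"gripper":40,"offset":[0,0,-65],"dr":[0,0,0]},
    {"gripper":40,"offset":[0,0,-82],"dr":[0,0,0]},
    {"gripper":40,"offset":[0,0,-95],"dr":[0,0,0]},
    {"gripper":40,"offset":[0,0,-100],"dr":[0,0,0]},
    {"gripper":40,"offset":[0,0,-100],"dr":[0,0,0]},
    {"gripper":40,"offset":[0,0,-100],"dr":[0,0,0]},
  ],
)

```text
time_s: 7.07
ee_pos: [0.471, -0.1669, 0.1356]
tool_rot: [180.0, 0.0, 97.0]
ft_force: [0.4, -0.2, -1.9]
opening: 0.0489
grip_force: 30.0
```

```bash
python3 - <<'E'
from h import *
print(robot.sense()["opening"]);go(.4358,.0141,.12,81.2)
E
```

```text
0.04890720659556498
offset [184.  -12.9  15.6] dr [0.     0.     0.2756]
```

drive_tool(
  series=[
    {"gripper":40,"offset":[12,-1,0],"dr":[0,0,0.02]},
    {"gripper":40,"offset":[36,-2,2],"dr":[0,0,0.06]},
    {"gripper":40,"offset":[65,-4,4],"dr":[0,0,0.1]},
    {"gripper":40,"offset":[95,-6,7],"dr":[0,0,0.15]},
    {"gripper":40,"offset":[125,-8,10],"dr":[0,0,0.2]},
    {"gripper":40,"offset":[152,-10,13],"dr":[0,0,0.24]},
    {"gripper":40,"offset":[174,-12,15],"dr":[0,0,0.265]},
    {"gripper":40,"offset":[184,-13,15.5],"dr":[0,0,0.276]},
    {"gripper":40,"offset":[184,-13,15.5],"dr":[0,0,0.276]},
    {"gripper":40,"offset":[184,-13,15.5],"dr":[0,0,0.276]},
  ],
)

```text
time_s: 7.9
ee_pos: [0.4355, 0.0143, 0.1194]
tool_rot: [-179.9, 0.0, 81.3]
ft_force: [1.1, -1.2, -1.9]
opening: 0.0491
grip_force: 30.0
```

```bash
python3 - <<'E'
from h import *
go(.4358,.0141,.037,81.2)
E
```

```text
offset [-0.2  0.4 82.4] dr [-0.0015  0.0001  0.0016]
```

drive_tool(
  series=[
    {"gripper":40,"offset":[0,0,10],"dr":[0,0,0]},
    {"gripper":40,"offset":[0,0,25],"dr":[0,0,0]},
    {"gripper":40,"offset":[0,0,42],"dr":[0,0,0]},
    {"gripper":40,"offset":[0,0,58],"dr":[0,0,0]},
    {"gripper":40,"offset":[0,0,70],"dr":[0,0,0]},
    {"gripper":40,"offset":[0,0,77],"dr":[0,0,0]},
    {"gripper":40,"offset":[0,0,80],"dr":[0,0,0]},
    {"gripper":40,"offset":[0,0,82],"dr":[0,0,0]},
    {"gripper":40,"offset":[0,0,83],"dr":[0,0,0]},
    {"gripper":40,"offset":[0,0,83],"dr":[0,0,0]},
  ],
)

```text
time_s: 8.73
ee_pos: [0.4364, 0.0137, 0.0373]
tool_rot: [179.9, 0.0, 81.2]
ft_force: [-0.6, -1.3, -1.3]
opening: 0.0482
grip_force: 30.0
```

drive_tool(
  series=[
    {"gripper":40,"offset":[0,0,0.7],"dr":[0,0,0]},
    {"gripper":40,"offset":[0,0,1.4],"dr":[0,0,0]},
    {"gripper":40,"offset":[0,0,1.4],"dr":[0,0,0]},
    {"gripper":52,"offset":[0,0,1.4],"dr":[0,0,0]},
    {"gripper":56,"offset":[0,0,1.4],"dr":[0,0,0]},
    {"gripper":62,"offset":[0,0,1.4],"dr":[0,0,0]},
    {"gripper":70,"offset":[0,0,1.4],"dr":[0,0,0]},
    {"gripper":80,"offset":[0,0,1.4],"dr":[0,0,0]},
    {"gripper":87,"offset":[0,0,1.4],"dr":[0,0,0]},
    {"gripper":87,"offset":[0,0,1.4],"dr":[0,0,0]},
  ],
)

```text
time_s: 9.57
ee_pos: [0.4359, 0.014, 0.0357]
tool_rot: [180.0, 0.0, 81.2]
ft_force: [0.8, 0.5, 0.9]
opening: 0.0805
grip_force: 0.0
```

drive_tool(
  series=[
    {"gripper":87,"offset":[0,0,0],"dr":[0,0,0]},
    {"gripper":87,"offset":[0,0,-10],"dr":[0,0,0]},
    {"gripper":87,"offset":[0,0,-25],"dr":[0,0,0]},
    {"gripper":87,"offset":[0,0,-45],"dr":[0,0,0]},
    {"gripper":87,"offset":[0,0,-65],"dr":[0,0,0]},
    {"gripper":87,"offset":[0,0,-85],"dr":[0,0,0]},
    {"gripper":87,"offset":[0,0,-105],"dr":[0,0,0]},
    {"gripper":87,"offset":[0,0,-115],"dr":[0,0,0]},
    {"gripper":87,"offset":[0,0,-115],"dr":[0,0,0]},
    {"gripper":87,"offset":[0,0,-115],"dr":[0,0,0]},
  ],
)

```text
time_s: 10.4
ee_pos: [0.4361, 0.0139, 0.151]
tool_rot: [179.9, 0.0, 81.2]
ft_force: [0.0, -0.2, 0.0]
opening: 0.0872
grip_force: 0.0
```

```bash
python3 - <<'E'
from h import *
go(.4775,-.2277,.14,97)
E
```

```text
offset [-232.4   78.    11.1] dr [ 0.0013  0.0003 -0.2762]
```

drive_tool(
  series=[
    {"gripper":87,"offset":[-12,4,0],"dr":[0,0,-0.02]},
    {"gripper":87,"offset":[-40,13,2],"dr":[0,0,-0.05]},
    {"gripper":87,"offset":[-72,24,4],"dr":[0,0,-0.09]},
    {"gripper":87,"offset":[-106,36,6],"dr":[0,0,-0.13]},
    {"gripper":87,"offset":[-140,47,8],"dr":[0,0,-0.17]},
    {"gripper":87,"offset":[-174,58,10],"dr":[0,0,-0.21]},
    {"gripper":87,"offset":[-206,69,11],"dr":[0,0,-0.25]},
    {"gripper":87,"offset":[-226,76,11],"dr":[0,0,-0.27]},
    {"gripper":87,"offset":[-232.5,78,11],"dr":[0,0,-0.276]},
    {"gripper":87,"offset":[-232.5,78,11],"dr":[0,0,-0.276]},
  ],
)

```text
time_s: 11.23
ee_pos: [0.477, -0.2291, 0.1382]
tool_rot: [-179.9, -0.1, 96.8]
ft_force: [0.5, -0.2, -0.4]
opening: 0.087
grip_force: 0.0
```

```bash
python3 - <<'E'
from h import *
import pickle
s,c=shot("wrist","w4.png");pickle.dump((s,c),open("w4.pkl","wb"))
go(.4775,-.2277,.025,97)
E
```

```text
offset [ -1.    1.4 113.3] dr [-0.0022 -0.0027 -0.002 ]
```

View pics/w4.png

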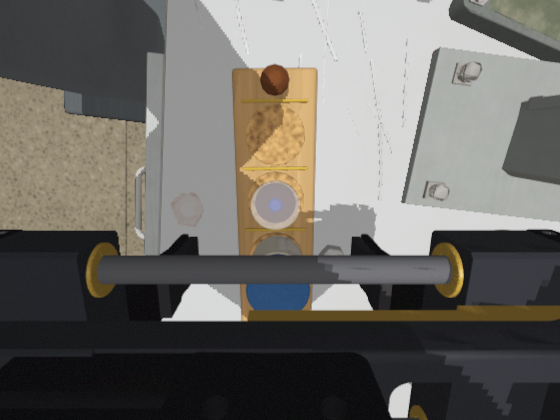

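This view shows the clear box at (276,204), alone on pad 2 of the store rack, with empty pad 1 at (276,133) and the blue lid below at (278,290).

```bash
python3 - <<'E'
from h import *
import pickle
np.set_printoptions(precision=4,suppress=True)
s,c=pickle.load(open("w4.pkl","rb"));T=tool(s);print(s["ee_pos"],s["tool_rot"])
cs=circles(c,(240,165,312,232),(20,32),3);print(cs)
w3=pickle.load(open("w3.pkl","rb"))
print("box",onz(c,(276,204),.038,T),"two views",meet(ray(c,(276,204),T),ray(w3[1],(309,90),tool(w3[0]))),"pad1",onz(c,(276,133),.018,T),"pad width px->",np.linalg.norm(onz(c,(305,133),.018,T)-onz(c,(247,133),.018,T)))
E
```

```text
[ 0.477  -0.2291  0.1382] [-179.9315   -0.0684   96.825 ]
[(np.float32(274.5), np.float32(204.5), np.float32(24.3))]
box [ 0.4788 -0.2237  0.038 ] two views (array([ 0.4789, -0.2265,  0.0255]), np.float64(0.00044921730303406477)) pad1 [ 0.4715 -0.1629  0.018 ] pad width px-> 0.05238923093975699
```

```bash
python3 - <<'E'
from h import *
go(.4785,-.2255,.023,97)
E
```

```text
offset [  1.1   2.6 115.3] dr [-0.0022 -0.0027 -0.002 ]
```

drive_tool(
  series=[
    {"gripper":87,"offset":[1,2.5,15],"dr":[0,-0.002,0]},
    {"gripper":87,"offset":[1,2.5,35],"dr":[0,-0.002,0]},
    {"gripper":87,"offset":[1,2.5,60],"dr":[0,-0.002,0]},
    {"gripper":87,"offset":[1,2.5,80],"dr":[0,-0.002,0]},
    {"gripper":87,"offset":[1,2.5,95],"dr":[0,-0.002,0]},
    {"gripper":87,"offset":[1,2.5,107],"dr":[0,-0.002,0]},
    {"gripper":87,"offset":[1,2.5,112],"dr":[0,-0.002,0]},
    {"gripper":87,"offset":[1,2.5,115],"dr":[0,-0.002,0]},
    {"gripper":87,"offset":[1,2.5,115],"dr":[0,-0.002,0]},
    {"gripper":87,"offset":[1,2.5,115],"dr":[0,-0.002,0]},
  ],
)

```text
time_s: 12.12
ee_pos: [0.4799, -0.2259, 0.0251]
tool_rot: [180.0, 0.1, 97.0]
ft_force: [-0.5, -0.3, 0.0]
opening: 0.0872
grip_force: 0.0
```

drive_tool(
  series=[
    {"gripper":60,"offset":[0,0,0],"dr":[0,0,0]},
    {"gripper":50,"offset":[0,0,0],"dr":[0,0,0]},
    {"gripper":30,"offset":[0,0,0],"dr":[0,0,0]},
    {"gripper":30,"offset":[0,0,0],"dr":[0,0,0]},
    {"gripper":30,"offset":[0,0,0],"dr":[0,0,0]},
    {"gripper":30,"offset":[0,0,0],"dr":[0,0,0]},
    {"gripper":30,"offset":[0,0,0],"dr":[0,0,0]},
    {"gripper":30,"offset":[0,0,0],"dr":[0,0,0]},
    {"gripper":30,"offset":[0,0,0],"dr":[0,0,0]},
    {"gripper":30,"offset":[0,0,0],"dr":[0,0,0]},
  ],
)

```text
time_s: 12.95
ee_pos: [0.4796, -0.2265, 0.0247]
tool_rot: [-180.0, 0.1, 97.0]
ft_force: [0.1, 0.2, -0.1]
opening: 0.0435
grip_force: 30.0
```

drive_tool(
  series=[
    {"gripper":30,"offset":[0,0,-4],"dr":[0,0,0]},
    {"gripper":30,"offset":[0,0,-12],"dr":[0,0,0]},
    {"gripper":30,"offset":[0,0,-25],"dr":[0,0,0]},
    {"gripper":30,"offset":[0,0,-42],"dr":[0,0,0]},
    {"gripper":30,"offset":[0,0,-60],"dr":[0,0,0]},
    {"gripper":30,"offset":[0,0,-80],"dr":[0,0,0]},
    {"gripper":30,"offset":[0,0,-100],"dr":[0,0,0]},
    {"gripper":30,"offset":[0,0,-115],"dr":[0,0,0]},
    {"gripper":30,"offset":[0,0,-120],"dr":[0,0,0]},
    {"gripper":30,"offset":[0,0,-120],"dr":[0,0,0]},
  ],
)

```text
time_s: 13.78
ee_pos: [0.4805, -0.2267, 0.1465]
tool_rot: [179.8, 0.3, 97.0]
ft_force: [-0.2, -0.0, 0.3]
opening: 0.0434
grip_force: 30.0
```

```bash
python3 - <<'E'
from h import *
go(.4451,.0734,.145,81.2)
E
```

```text
offset [3.022e+02 1.400e+00 1.000e-01] dr [0.0035 0.0043 0.2757]
```

drive_tool(
  series=[
    {"gripper":30,"offset":[14,0,0],"dr":[0,0.002,0.01]},
    {"gripper":30,"offset":[42,0,0],"dr":[0,0.002,0.04]},
    {"gripper":30,"offset":[78,0,0],"dr":[0,0.002,0.07]},
    {"gripper":30,"offset":[116,0,0],"dr":[0,0.002,0.1]},
    {"gripper":30,"offset":[154,0,0],"dr":[0,0.002,0.14]},
    {"gripper":30,"offset":[192,0,0],"dr":[0,0.002,0.18]},
    {"gripper":30,"offset":[230,1,0],"dr":[0,0.002,0.22]},
    {"gripper":30,"offset":[264,1,0],"dr":[0,0.002,0.25]},
    {"gripper":30,"offset":[290,1.5,0],"dr":[0,0.002,0.27]},
    {"gripper":30,"offset":[302,1.5,0],"dr":[0,0.002,0.276]},
  ],
)

```text
time_s: 14.62
ee_pos: [0.4422, 0.0767, 0.1431]
tool_rot: [-179.8, -0.0, 81.3]
ft_force: [0.1, 0.4, 0.1]
opening: 0.0434
grip_force: 30.0
```

drive_tool(
  series=[
    {"gripper":30,"offset":[0,0,0],"dr":[0,0,0]},
    {"gripper":30,"offset":[0,0,6],"dr":[0,0,0]},
    {"gripper":30,"offset":[0,0,16],"dr":[0,0,0]},
    {"gripper":30,"offset":[0,0,30],"dr":[0,0,0]},
    {"gripper":30,"offset":[0,0,44],"dr":[0,0,0]},
    {"gripper":30,"offset":[0,0,54],"dr":[0,0,0]},
    {"gripper":30,"offset":[0,0,60],"dr":[0,0,0]},
    {"gripper":30,"offset":[0,0,60],"dr":[0,0,0]},
    {"gripper":30,"offset":[0,0,60],"dr":[0,0,0]},
    {"gripper":30,"offset":[0,0,60],"dr":[0,0,0]},
  ],
)

```text
time_s: 15.45
ee_pos: [0.4449, 0.0732, 0.0842]
tool_rot: [180.0, -0.0, 81.1]
ft_force: [-1.5, -1.0, -1.2]
opening: 0.0436
grip_force: 30.0
```

```bash
python3 - <<'E'
from h import *
go(.4451,.0734,.0255,81.2)
E
```

```text
offset [ 0.2  0.2 58.7] dr [ 0.0009 -0.     -0.0012]
```

drive_tool(
  series=[
    {"gripper":30,"offset":[0,0,8],"dr":[0,0,0]},
    {"gripper":30,"offset":[0,0,20],"dr":[0,0,0]},
    {"gripper":30,"offset":[0,0,34],"dr":[0,0,0]},
    {"gripper":30,"offset":[0,0,45],"dr":[0,0,0]},
    {"gripper":30,"offset":[0,0,52],"dr":[0,0,0]},
    {"gripper":30,"offset":[0,0,56],"dr":[0,0,0]},
    {"gripper":30,"offset":[0,0,58],"dr":[0,0,0]},
    {"gripper":30,"offset":[0,0,59],"dr":[0,0,0]},
    {"gripper":30,"offset":[0,0,59],"dr":[0,0,0]},
    {"gripper":30,"offset":[0,0,59],"dr":[0,0,0]},
  ],
)

```text
time_s: 16.28
ee_pos: [0.4448, 0.0737, 0.0254]
tool_rot: [179.9, -0.0, 81.2]
ft_force: [-0.5, 0.4, -0.5]
opening: 0.0435
grip_force: 30.0
```

drive_tool(
  series=[
    {"gripper":30,"offset":[0,0,0.4],"dr":[0,0,0]},
    {"gripper":30,"offset":[0,0,0.8],"dr":[0,0,0]},
    {"gripper":30,"offset":[0,0,0.8],"dr":[0,0,0]},
    {"gripper":47,"offset":[0,0,0.8],"dr":[0,0,0]},
    {"gripper":52,"offset":[0,0,0.8],"dr":[0,0,0]},
    {"gripper":60,"offset":[0,0,0.8],"dr":[0,0,0]},
    {"gripper":70,"offset":[0,0,0.8],"dr":[0,0,0]},
    {"gripper":80,"offset":[0,0,0.8],"dr":[0,0,0]},
    {"gripper":87,"offset":[0,0,0.8],"dr":[0,0,0]},
    {"gripper":87,"offset":[0,0,0.8],"dr":[0,0,0]},
  ],
)

```text
time_s: 17.12
ee_pos: [0.4444, 0.0737, 0.0242]
tool_rot: [180.0, -0.0, 81.2]
ft_force: [0.0, -0.6, -0.5]
opening: 0.0769
grip_force: 0.0
```

drive_tool(
  series=[
    {"gripper":87,"offset":[0,0,0],"dr":[0,0,0]},
    {"gripper":87,"offset":[0,0,-10],"dr":[0,0,0]},
    {"gripper":87,"offset":[0,0,-25],"dr":[0,0,0]},
    {"gripper":87,"offset":[0,0,-45],"dr":[0,0,0]},
    {"gripper":87,"offset":[0,0,-65],"dr":[0,0,0]},
    {"gripper":87,"offset":[0,0,-85],"dr":[0,0,0]},
    {"gripper":87,"offset":[0,0,-105],"dr":[0,0,0]},
    {"gripper":87,"offset":[0,0,-125],"dr":[0,0,0]},
    {"gripper":87,"offset":[0,0,-130],"dr":[0,0,0]},
    {"gripper":87,"offset":[0,0,-130],"dr":[0,0,0]},
  ],
)

```text
time_s: 17.95
ee_pos: [0.4454, 0.0737, 0.1554]
tool_rot: [179.8, -0.0, 81.2]
ft_force: [0.1, -0.7, -0.2]
opening: 0.0871
grip_force: 0.0
```

```bash
python3 - <<'E'
from h import *
go(.486,-.283,.165,97)
E
```

```text
offset [-346.2   94.8   -9.3] dr [ 4.000e-03  2.000e-04 -2.761e-01]
```

drive_tool(
  series=[
    {"gripper":87,"offset":[-20,5,-2],"dr":[0,0,-0.02]},
    {"gripper":87,"offset":[-58,16,-4],"dr":[0,0,-0.05]},
    {"gripper":87,"offset":[-98,27,-6],"dr":[0,0,-0.09]},
    {"gripper":87,"offset":[-138,38,-8],"dr":[0,0,-0.12]},
    {"gripper":87,"offset":[-178,49,-9],"dr":[0,0,-0.16]},
    {"gripper":87,"offset":[-218,60,-9],"dr":[0,0,-0.2]},
    {"gripper":87,"offset":[-256,70,-9],"dr":[0,0,-0.23]},
    {"gripper":87,"offset":[-294,80,-9],"dr":[0,0,-0.26]},
    {"gripper":87,"offset":[-328,90,-9],"dr":[0,0,-0.276]},
    {"gripper":87,"offset":[-346,95,-9],"dr":[0,0,-0.276]},
  ],
)

```text
time_s: 18.78
ee_pos: [0.4853, -0.2873, 0.1614]
tool_rot: [180.0, 0.1, 96.9]
ft_force: [0.4, -0.1, -0.6]
opening: 0.0872
grip_force: 0.0
```

drive_tool(
  series=[
    {"gripper":87,"offset":[0,0,0],"dr":[0,0,0]},
    {"gripper":87,"offset":[0,0,0],"dr":[0,0,0]},
    {"gripper":87,"offset":[0,0,10],"dr":[0,0,0]},
    {"gripper":87,"offset":[0,0,20],"dr":[0,0,0]},
    {"gripper":87,"offset":[0,0,30],"dr":[0,0,0]},
    {"gripper":87,"offset":[0,0,40],"dr":[0,0,0]},
    {"gripper":87,"offset":[0,0,40],"dr":[0,0,0]},
    {"gripper":87,"offset":[0,0,40],"dr":[0,0,0]},
    {"gripper":87,"offset":[0,0,40],"dr":[0,0,0]},
    {"gripper":87,"offset":[0,0,40],"dr":[0,0,0]},
  ],
)

```text
time_s: 19.62
ee_pos: [0.4857, -0.2829, 0.1237]
tool_rot: [179.9, 0.0, 97.0]
ft_force: [0.4, 0.5, -0.2]
opening: 0.087
grip_force: 0.0
```

```bash
python3 - <<'E'
from h import *
go(.486,-.283,.033,97)
E
```

```text
offset [-0.1  0.2 90.7] dr [0.001  0.0009 0.    ]
```

drive_tool(
  series=[
    {"gripper":87,"offset":[0,0,12],"dr":[0,0,0]},
    {"gripper":87,"offset":[0,0,30],"dr":[0,0,0]},
    {"gripper":87,"offset":[0,0,50],"dr":[0,0,0]},
    {"gripper":87,"offset":[0,0,70],"dr":[0,0,0]},
    {"gripper":87,"offset":[0,0,84],"dr":[0,0,0]},
    {"gripper":87,"offset":[0,0,92],"dr":[0,0,0]},
    {"gripper":87,"offset":[0,0,95],"dr":[0,0,0]},
    {"gripper":87,"offset":[0,0,95],"dr":[0,0,0]},
    {"gripper":87,"offset":[0,0,95],"dr":[0,0,0]},
    {"gripper":70,"offset":[0,0,95],"dr":[0,0,0]},
  ],
)

```text
time_s: 20.45
ee_pos: [0.4859, -0.2833, 0.0293]
tool_rot: [179.9, 0.1, 97.0]
ft_force: [0.3, 0.6, 1.0]
opening: 0.0846
grip_force: 0.0
```

drive_tool(
  series=[
    {"gripper":60,"offset":[0,0,0],"dr":[0,0,0]},
    {"gripper":40,"offset":[0,0,0],"dr":[0,0,0]},
    {"gripper":40,"offset":[0,0,0],"dr":[0,0,0]},
    {"gripper":40,"offset":[0,0,0],"dr":[0,0,0]},
    {"gripper":40,"offset":[0,0,0],"dr":[0,0,0]},
    {"gripper":40,"offset":[0,0,0],"dr":[0,0,0]},
    {"gripper":40,"offset":[0,0,0],"dr":[0,0,0]},
    {"gripper":40,"offset":[0,0,0],"dr":[0,0,0]},
    {"gripper":40,"offset":[0,0,0],"dr":[0,0,0]},
    {"gripper":40,"offset":[0,0,0],"dr":[0,0,0]},
  ],
)

```text
time_s: 21.28
ee_pos: [0.4854, -0.2828, 0.0283]
tool_rot: [180.0, 0.0, 97.0]
ft_force: [0.2, 0.3, 1.1]
opening: 0.0482
grip_force: 30.0
```

Blue tub is gripped (48 mm); lift and cross.

drive_tool(
  series=[
    {"gripper":40,"offset":[0,0,-4],"dr":[0,0,0]},
    {"gripper":40,"offset":[0,0,-12],"dr":[0,0,0]},
    {"gripper":40,"offset":[0,0,-26],"dr":[0,0,0]},
    {"gripper":40,"offset":[0,0,-46],"dr":[0,0,0]},
    {"gripper":40,"offset":[0,0,-66],"dr":[0,0,0]},
    {"gripper":40,"offset":[0,0,-86],"dr":[0,0,0]},
    {"gripper":40,"offset":[0,0,-106],"dr":[0,0,0]},
    {"gripper":40,"offset":[0,0,-122],"dr":[0,0,0]},
    {"gripper":40,"offset":[0,0,-130],"dr":[0,0,0]},
    {"gripper":40,"offset":[0,0,-130],"dr":[0,0,0]},
  ],
)

```text
time_s: 22.12
ee_pos: [0.4861, -0.2835, 0.1605]
tool_rot: [179.8, 0.2, 97.0]
ft_force: [0.1, -0.3, -0.6]
opening: 0.0483
grip_force: 30.0
```

```bash
python3 - <<'E'
from h import *
go(.4543,.1326,.15,81.2)
E
```

```text
offset [416.9  19.1   9.2] dr [0.0036 0.0029 0.2757]
```

drive_tool(
  series=[
    {"gripper":40,"offset":[14,1,0],"dr":[0,0.002,0.01]},
    {"gripper":40,"offset":[44,2,0],"dr":[0,0.002,0.03]},
    {"gripper":40,"offset":[82,4,0],"dr":[0,0.002,0.06]},
    {"gripper":40,"offset":[120,5,0],"dr":[0,0.002,0.09]},
    {"gripper":40,"offset":[158,7,0],"dr":[0,0.002,0.12]},
    {"gripper":40,"offset":[196,9,0],"dr":[0,0.002,0.15]},
    {"gripper":40,"offset":[234,11,0],"dr":[0,0.002,0.18]},
    {"gripper":40,"offset":[272,13,0],"dr":[0,0.002,0.21]},
    {"gripper":40,"offset":[308,14,0],"dr":[0,0.002,0.24]},
    {"gripper":40,"offset":[334,16,0],"dr":[0,0.002,0.265]},
  ],
)

```text
time_s: 22.95
ee_pos: [0.4581, 0.0535, 0.1572]
tool_rot: [-179.8, -0.1, 81.8]
ft_force: [0.2, 0.5, -1.8]
opening: 0.0483
grip_force: 30.0
```

```bash
python3 - <<'E'
from h import *
go(.4543,.1326,.12,81.2)
E
```

```text
offset [ 77.7 -14.9  37.5] dr [-0.004  -0.0025  0.0103]
```

drive_tool(
  series=[
    {"gripper":40,"offset":[20,-4,0],"dr":[0,0,0.01]},
    {"gripper":40,"offset":[44,-9,5],"dr":[0,0,0.01]},
    {"gripper":40,"offset":[64,-12,10],"dr":[0,0,0.01]},
    {"gripper":40,"offset":[72,-14,18],"dr":[0,0,0.01]},
    {"gripper":40,"offset":[74,-14,26],"dr":[0,0,0.01]},
    {"gripper":40,"offset":[74,-14,32],"dr":[0,0,0.01]},
    {"gripper":40,"offset":[74,-14,35],"dr":[0,0,0.01]},
    {"gripper":40,"offset":[74,-14,35],"dr":[0,0,0.01]},
    {"gripper":40,"offset":[74,-14,35],"dr":[0,0,0.01]},
    {"gripper":40,"offset":[74,-14,35],"dr":[0,0,0.01]},
  ],
)

```text
time_s: 23.78
ee_pos: [0.4576, 0.1252, 0.1235]
tool_rot: [180.0, -0.1, 81.2]
ft_force: [0.1, -0.3, -0.9]
opening: 0.0484
grip_force: 30.0
```

```bash
python3 - <<'E'
from h import *
go(.4543,.1326,.0295,81.2)
E
```

```text
offset [ 6.6 -4.4 94. ] dr [ 0.0005 -0.002  -0.0009]
```

drive_tool(
  series=[
    {"gripper":40,"offset":[3,-2,6],"dr":[0,0,0]},
    {"gripper":40,"offset":[6.5,-4.5,20],"dr":[0,0,0]},
    {"gripper":40,"offset":[6.5,-4.5,40],"dr":[0,0,0]},
    {"gripper":40,"offset":[6.5,-4.5,58],"dr":[0,0,0]},
    {"gripper":40,"offset":[6.5,-4.5,74],"dr":[0,0,0]},
    {"gripper":40,"offset":[6.5,-4.5,84],"dr":[0,0,0]},
    {"gripper":40,"offset":[6.5,-4.5,90],"dr":[0,0,0]},
    {"gripper":40,"offset":[6.5,-4.5,93],"dr":[0,0,0]},
    {"gripper":40,"offset":[6.5,-4.5,94],"dr":[0,0,0]},
    {"gripper":40,"offset":[6.5,-4.5,94],"dr":[0,0,0]},
  ],
)

```text
time_s: 24.62
ee_pos: [0.4541, 0.1333, 0.0297]
tool_rot: [180.0, -0.1, 81.2]
ft_force: [0.3, -0.1, -1.7]
opening: 0.0488
grip_force: 30.0
```

drive_tool(
  series=[
    {"gripper":40,"offset":[0,0,0.6],"dr":[0,0,0]},
    {"gripper":40,"offset":[0,0,1.2],"dr":[0,0,0]},
    {"gripper":40,"offset":[0,0,1.2],"dr":[0,0,0]},
    {"gripper":52,"offset":[0,0,1.2],"dr":[0,0,0]},
    {"gripper":56,"offset":[0,0,1.2],"dr":[0,0,0]},
    {"gripper":62,"offset":[0,0,1.2],"dr":[0,0,0]},
    {"gripper":70,"offset":[0,0,1.2],"dr":[0,0,0]},
    {"gripper":80,"offset":[0,0,1.2],"dr":[0,0,0]},
    {"gripper":87,"offset":[0,0,1.2],"dr":[0,0,0]},
    {"gripper":87,"offset":[0,0,1.2],"dr":[0,0,0]},
  ],
)

```text
time_s: 25.45
ee_pos: [0.4537, 0.1333, 0.0282]
tool_rot: [-180.0, -0.1, 81.2]
ft_force: [-0.2, -0.1, -0.1]
opening: 0.0806
grip_force: 0.0
```

drive_tool(
  series=[
    {"gripper":87,"offset":[0,0,0],"dr":[0,0,0]},
    {"gripper":87,"offset":[0,0,-10],"dr":[0,0,0]},
    {"gripper":87,"offset":[0,0,-25],"dr":[0,0,0]},
    {"gripper":87,"offset":[0,0,-45],"dr":[0,0,0]},
    {"gripper":87,"offset":[0,0,-65],"dr":[0,0,0]},
    {"gripper":87,"offset":[0,0,-85],"dr":[0,0,0]},
    {"gripper":87,"offset":[0,0,-105],"dr":[0,0,0]},
    {"gripper":87,"offset":[0,0,-125],"dr":[0,0,0]},
    {"gripper":87,"offset":[0,0,-130],"dr":[0,0,0]},
    {"gripper":87,"offset":[0,0,-130],"dr":[0,0,0]},
  ],
)

```text
time_s: 26.28
ee_pos: [0.4548, 0.1332, 0.16]
tool_rot: [179.7, -0.2, 81.2]
ft_force: [-0.3, -0.3, 0.5]
opening: 0.0873
grip_force: 0.0
```

```bash
python3 - <<'E'
from h import *
go(.4915,-.3405,.165,97)
E
```

```text
offset [-462.5  108.4   -5.8] dr [ 0.0048 -0.0023 -0.275 ]
```

drive_tool(
  series=[
    {"gripper":87,"offset":[-20,5,-10],"dr":[0,0,0]},
    {"gripper":87,"offset":[-52,12,-25],"dr":[0,0,0]},
    {"gripper":87,"offset":[-86,20,-40],"dr":[0,0,0]},
    {"gripper":87,"offset":[-120,28,-55],"dr":[0,0,0]},
    {"gripper":87,"offset":[-154,36,-70],"dr":[0,0,0]},
    {"gripper":87,"offset":[-186,44,-80],"dr":[0,0,0]},
    {"gripper":87,"offset":[-206,50,-80],"dr":[0,0,0]},
    {"gripper":87,"offset":[-215,51,-80],"dr":[0,0,0]},
    {"gripper":87,"offset":[-215,51,-80],"dr":[0,0,0]},
    {"gripper":87,"offset":[-215,51,-80],"dr":[0,0,0]},
  ],
)

```text
time_s: 27.12
ee_pos: [0.4701, -0.0865, 0.2365]
tool_rot: [-179.8, -0.2, 81.2]
ft_force: [0.0, 0.5, 0.0]
opening: 0.0869
grip_force: 0.0
```

```bash
python3 - <<'E'
from h import *
import pickle
s,c=shot("wrist","w5.png");pickle.dump((s,c),open("w5.pkl","wb"))
go(.4915,-.3405,.165,97)
E
```

```text
offset [-248.6   60.2   70.5] dr [-0.003  -0.0041 -0.2749]
```

View pics/w5.png

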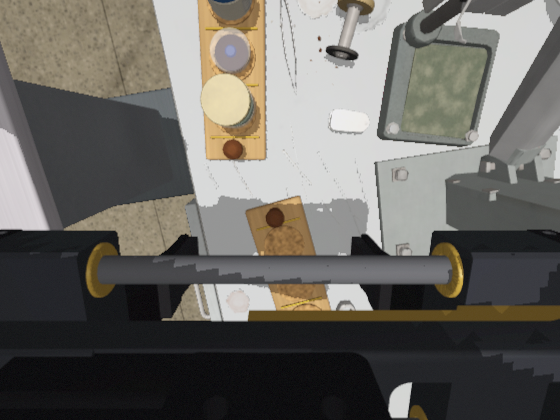

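The cork lid is at (227,100), the box at (231,50), the blue jar at the top edge (232,5), and all three stand upright in order from the work knob at (233,149). I check the positions in the rack frame.

```bash
cat >> h.py <<'E'
def inwork(p,o=(.4497,.103),yaw=-8.8):
    a=np.radians(yaw);R=np.array([[np.cos(a),-np.sin(a)],[np.sin(a),np.cos(a)]]);return R.T@(np.asarray(p)[:2]-o)*1000
E
python3 - <<'E'
from h import *
import pickle
np.set_printoptions(precision=1,suppress=True)
s,c=pickle.load(open("w5.pkl","rb"));T=tool(s)
print(circles(c,(190,65,265,135),(20,30),2),circles(c,(205,25,260,75),(14,26),2))
for n,u,z in(("cork",(227,100),.088),("box",(231,50),.038),("knob",(233,149),.036)): print(n,inwork(onz(c,u,z,T)))
k,P,r=rackrect(c,T,.014,170);print(r,[inwork(b/1000) for b in cv2.boxPoints(r)])
E
```

```text
[(np.float32(224.5), np.float32(98.5), np.float32(25.0))] [(np.float32(230.5), np.float32(51.5), np.float32(17.2))]
cork [  3.6 -86.1]
box [  2.3 -29.5]
knob [   0.7 -135.2]
((440.9210510253906, 43.67283248901367), (174.72714233398438, 73.96551513671875), 81.18191528320312) [array([ -36.6, -147.3]), array([  37.4, -147.3]), array([37.4, 27.4]), array([-36.6,  27.4])]
```

drive_tool(
  series=[
    {"gripper":87,"offset":[-16,4,0],"dr":[0,0,-0.02]},
    {"gripper":87,"offset":[-46,11,5],"dr":[0,0,-0.05]},
    {"gripper":87,"offset":[-82,20,12],"dr":[0,0,-0.09]},
    {"gripper":87,"offset":[-118,29,22],"dr":[0,0,-0.13]},
    {"gripper":87,"offset":[-154,37,34],"dr":[0,0,-0.17]},
    {"gripper":87,"offset":[-188,46,48],"dr":[0,0,-0.21]},
    {"gripper":87,"offset":[-220,54,60],"dr":[0,0,-0.25]},
    {"gripper":87,"offset":[-242,59,70],"dr":[0,0,-0.275]},
    {"gripper":87,"offset":[-248.5,60,70],"dr":[0,-0.003,-0.275]},
    {"gripper":87,"offset":[-248.5,60,70],"dr":[0,-0.003,-0.275]},
  ],
)

```text
time_s: 28.0
ee_pos: [0.4927, -0.3414, 0.1659]
tool_rot: [-179.9, -0.1, 96.9]
ft_force: [-0.2, 0.1, -1.0]
opening: 0.0873
grip_force: 0.0
```

drive_tool(
  series=[
    {"gripper":87,"offset":[0,0,0],"dr":[0,0,0]},
    {"gripper":87,"offset":[0,0,10],"dr":[0,0,0]},
    {"gripper":80,"offset":[0,0,22],"dr":[0,0,0]},
    {"gripper":70,"offset":[0,0,34],"dr":[0,0,0]},
    {"gripper":65,"offset":[0,0,42],"dr":[0,0,0]},
    {"gripper":65,"offset":[0,0,45],"dr":[0,0,0]},
    {"gripper":65,"offset":[0,0,45],"dr":[0,0,0]},
    {"gripper":65,"offset":[0,0,45],"dr":[0,0,0]},
    {"gripper":65,"offset":[0,0,45],"dr":[0,0,0]},
    {"gripper":65,"offset":[0,0,45],"dr":[0,0,0]},
  ],
)

```text
time_s: 28.83
ee_pos: [0.4932, -0.3423, 0.123]
tool_rot: [179.9, 0.1, 97.0]
ft_force: [0.6, 0.0, 0.3]
opening: 0.0654
grip_force: 0.0
```

```bash
python3 - <<'E'
from h import *
go(.4915,-.3405,.026,97)
E
```

```text
offset [ 2.2 -1.6 97. ] dr [ 0.0011  0.0022 -0.0001]
```

drive_tool(
  series=[
    {"gripper":65,"offset":[2,-1.5,12],"dr":[0,0,0]},
    {"gripper":65,"offset":[2,-1.5,30],"dr":[0,0,0]},
    {"gripper":65,"offset":[2,-1.5,50],"dr":[0,0,0]},
    {"gripper":65,"offset":[2,-1.5,70],"dr":[0,0,0]},
    {"gripper":65,"offset":[2,-1.5,86],"dr":[0,0,0]},
    {"gripper":65,"offset":[2,-1.5,95],"dr":[0,0,0]},
    {"gripper":65,"offset":[2,-1.5,99],"dr":[0,0,0]},
    {"gripper":65,"offset":[2,-1.5,100],"dr":[0,0,0]},
    {"gripper":65,"offset":[2,-1.5,100],"dr":[0,0,0]},
    {"gripper":65,"offset":[2,-1.5,100],"dr":[0,0,0]},
  ],
)

```text
time_s: 29.67
ee_pos: [0.4916, -0.3409, 0.0233]
tool_rot: [179.9, 0.1, 97.0]
ft_force: [-0.2, 0.4, 0.6]
opening: 0.0649
grip_force: 0.0
```

drive_tool(
  series=[
    {"gripper":50,"offset":[0,0,0],"dr":[0,0,0]},
    {"gripper":40,"offset":[0,0,0],"dr":[0,0,0]},
    {"gripper":22,"offset":[0,0,0],"dr":[0,0,0]},
    {"gripper":22,"offset":[0,0,0],"dr":[0,0,0]},
    {"gripper":22,"offset":[0,0,0],"dr":[0,0,0]},
    {"gripper":22,"offset":[0,0,0],"dr":[0,0,0]},
    {"gripper":22,"offset":[0,0,0],"dr":[0,0,0]},
    {"gripper":22,"offset":[0,0,0],"dr":[0,0,0]},
    {"gripper":22,"offset":[0,0,0],"dr":[0,0,0]},
    {"gripper":22,"offset":[0,0,0],"dr":[0,0,0]},
  ],
)

```text
time_s: 30.5
ee_pos: [0.4911, -0.3403, 0.0223]
tool_rot: [180.0, 0.1, 97.0]
ft_force: [0.7, 1.3, 0.6]
opening: 0.0304
grip_force: 30.0
```

Held at 30.4 mm; lift.

drive_tool(
  series=[
    {"gripper":22,"offset":[0,0,-4],"dr":[0,0,0]},
    {"gripper":22,"offset":[0,0,-12],"dr":[0,0,0]},
    {"gripper":22,"offset":[0,0,-26],"dr":[0,0,0]},
    {"gripper":22,"offset":[0,0,-46],"dr":[0,0,0]},
    {"gripper":22,"offset":[0,0,-66],"dr":[0,0,0]},
    {"gripper":22,"offset":[0,0,-86],"dr":[0,0,0]},
    {"gripper":22,"offset":[0,0,-106],"dr":[0,0,0]},
    {"gripper":22,"offset":[0,0,-122],"dr":[0,0,0]},
    {"gripper":22,"offset":[0,0,-130],"dr":[0,0,0]},
    {"gripper":22,"offset":[0,0,-130],"dr":[0,0,0]},
  ],
)

```text
time_s: 31.33
ee_pos: [0.4921, -0.3412, 0.1548]
tool_rot: [179.8, 0.3, 97.0]
ft_force: [-0.1, -0.4, -0.3]
opening: 0.0302
grip_force: 30.0
```

```bash
python3 - <<'E'
from h import *
go(.4636,.1919,.15,81.2)
E
```

```text
offset [532.6  36.6   2.3] dr [0.0038 0.0045 0.2756]
```

drive_tool(
  series=[
    {"gripper":22,"offset":[14,1,0],"dr":[0,0.002,0.01]},
    {"gripper":22,"offset":[44,3,0],"dr":[0,0.002,0.03]},
    {"gripper":22,"offset":[82,6,0],"dr":[0,0.002,0.06]},
    {"gripper":22,"offset":[120,8,0],"dr":[0,0.002,0.09]},
    {"gripper":22,"offset":[158,11,0],"dr":[0,0.002,0.12]},
    {"gripper":22,"offset":[196,13,0],"dr":[0,0.002,0.15]},
    {"gripper":22,"offset":[234,16,0],"dr":[0,0.002,0.18]},
    {"gripper":22,"offset":[266,18,0],"dr":[0,0.002,0.21]},
    {"gripper":22,"offset":[290,20,0],"dr":[0,0.002,0.23]},
    {"gripper":22,"offset":[300,21,0],"dr":[0,0.002,0.24]},
  ],
)

```text
time_s: 32.17
ee_pos: [0.472, -0.0352, 0.1506]
tool_rot: [-179.7, -0.2, 83.3]
ft_force: [-0.7, -0.6, -0.9]
opening: 0.0303
grip_force: 30.0
```

```bash
python3 - <<'E'
from h import *
go(.4636,.1919,.13,81.2)
E
```

```text
offset [224.5 -34.6  21.5] dr [-0.0059 -0.0032  0.0373]
```

drive_tool(
  series=[
    {"gripper":22,"offset":[15,-2,0],"dr":[0,0,0.01]},
    {"gripper":22,"offset":[45,-7,0],"dr":[0,0,0.02]},
    {"gripper":22,"offset":[80,-12,0],"dr":[0,0,0.03]},
    {"gripper":22,"offset":[115,-18,0],"dr":[0,0,0.037]},
    {"gripper":22,"offset":[150,-23,0],"dr":[0,0,0.037]},
    {"gripper":22,"offset":[182,-28,5],"dr":[0,0,0.037]},
    {"gripper":22,"offset":[206,-32,10],"dr":[0,0,0.037]},
    {"gripper":22,"offset":[218,-34,15],"dr":[0,0,0.037]},
    {"gripper":22,"offset":[220,-34,20],"dr":[0,0,0.037]},
    {"gripper":22,"offset":[220,-34,20],"dr":[0,0,0.037]},
  ],
)

```text
time_s: 33.0
ee_pos: [0.4658, 0.1827, 0.1305]
tool_rot: [-179.8, 0.0, 81.2]
ft_force: [-0.6, 0.4, -0.3]
opening: 0.0307
grip_force: 30.0
```

drive_tool(
  series=[
    {"gripper":22,"offset":[0,0,5],"dr":[0,0,0]},
    {"gripper":22,"offset":[0,0,15],"dr":[0,0,0]},
    {"gripper":22,"offset":[0,0,25],"dr":[0,0,0]},
    {"gripper":22,"offset":[0,0,35],"dr":[0,0,0]},
    {"gripper":22,"offset":[0,0,40],"dr":[0,0,0]},
    {"gripper":22,"offset":[0,0,40],"dr":[0,0,0]},
    {"gripper":22,"offset":[0,0,40],"dr":[0,0,0]},
    {"gripper":22,"offset":[0,0,40],"dr":[0,0,0]},
    {"gripper":22,"offset":[0,0,40],"dr":[0,0,0]},
    {"gripper":22,"offset":[0,0,40],"dr":[0,0,0]},
  ],
)

```text
time_s: 33.83
ee_pos: [0.4679, 0.1828, 0.0926]
tool_rot: [179.9, -0.1, 81.1]
ft_force: [-0.1, -1.2, 0.3]
opening: 0.0301
grip_force: 30.0
```

```bash
python3 - <<'E'
from h import *
go(.4636,.1919,.0235,81.2)
E
```

```text
offset [ 8.2 -5.7 69.1] dr [ 0.0011 -0.0014 -0.0013]
```

drive_tool(
  series=[
    {"gripper":22,"offset":[4,-3,0],"dr":[0,0,0]},
    {"gripper":22,"offset":[8,-5.5,8],"dr":[0,0,0]},
    {"gripper":22,"offset":[8,-5.5,20],"dr":[0,0,0]},
    {"gripper":22,"offset":[8,-5.5,36],"dr":[0,0,0]},
    {"gripper":22,"offset":[8,-5.5,50],"dr":[0,0,0]},
    {"gripper":22,"offset":[8,-5.5,60],"dr":[0,0,0]},
    {"gripper":22,"offset":[8,-5.5,66],"dr":[0,0,0]},
    {"gripper":22,"offset":[8,-5.5,69],"dr":[0,0,0]},
    {"gripper":22,"offset":[8,-5.5,69],"dr":[0,0,0]},
    {"gripper":22,"offset":[8,-5.5,69],"dr":[0,0,0]},
  ],
)

```text
time_s: 34.67
ee_pos: [0.4636, 0.1917, 0.0233]
tool_rot: [180.0, -0.1, 81.1]
ft_force: [-0.1, -0.4, -0.4]
opening: 0.0302
grip_force: 30.0
```

drive_tool(
  series=[
    {"gripper":22,"offset":[0,0,0.4],"dr":[0,0,0]},
    {"gripper":22,"offset":[0,0,0.8],"dr":[0,0,0]},
    {"gripper":22,"offset":[0,0,0.8],"dr":[0,0,0]},
    {"gripper":34,"offset":[0,0,0.8],"dr":[0,0,0]},
    {"gripper":38,"offset":[0,0,0.8],"dr":[0,0,0]},
    {"gripper":44,"offset":[0,0,0.8],"dr":[0,0,0]},
    {"gripper":52,"offset":[0,0,0.8],"dr":[0,0,0]},
    {"gripper":62,"offset":[0,0,0.8],"dr":[0,0,0]},
    {"gripper":70,"offset":[0,0,0.8],"dr":[0,0,0]},
    {"gripper":70,"offset":[0,0,0.8],"dr":[0,0,0]},
  ],
)

```text
time_s: 35.5
ee_pos: [0.4633, 0.1915, 0.0224]
tool_rot: [180.0, -0.1, 81.1]
ft_force: [-0.5, 0.6, 0.6]
opening: 0.0629
grip_force: 0.0
```

drive_tool(
  series=[
    {"gripper":70,"offset":[0,0,0],"dr":[0,0,0]},
    {"gripper":70,"offset":[0,0,-10],"dr":[0,0,0]},
    {"gripper":70,"offset":[0,0,-25],"dr":[0,0,0]},
    {"gripper":70,"offset":[0,0,-45],"dr":[0,0,0]},
    {"gripper":70,"offset":[0,0,-70],"dr":[0,0,0]},
    {"gripper":70,"offset":[0,0,-100],"dr":[0,0,0]},
    {"gripper":70,"offset":[0,0,-130],"dr":[0,0,0]},
    {"gripper":70,"offset":[0,0,-160],"dr":[0,0,0]},
    {"gripper":70,"offset":[0,0,-190],"dr":[0,0,0]},
    {"gripper":70,"offset":[0,0,-210],"dr":[0,0,0]},
  ],
)

```text
time_s: 36.33
ee_pos: [0.4639, 0.1915, 0.2361]
tool_rot: [179.8, -0.1, 81.1]
ft_force: [0.7, -0.4, -0.2]
opening: 0.0698
grip_force: 0.0
```

drive_tool(
  series=[
    {"gripper":70,"offset":[-20,2,-10],"dr":[0,0,0]},
    {"gripper":70,"offset":[-50,4,-15],"dr":[0,0,0]},
    {"gripper":70,"offset":[-85,6,-20],"dr":[0,0,0]},
    {"gripper":70,"offset":[-120,8,-20],"dr":[0,0,0]},
    {"gripper":70,"offset":[-150,10,-20],"dr":[0,0,0]},
    {"gripper":70,"offset":[-175,12,-20],"dr":[0,0,0]},
    {"gripper":70,"offset":[-195,14,-20],"dr":[0,0,0]},
    {"gripper":70,"offset":[-200,14,-20],"dr":[0,0,0]},
    {"gripper":70,"offset":[-200,14,-20],"dr":[0,0,0]},
    {"gripper":70,"offset":[-200,14,-20],"dr":[0,0,0]},
  ],
)

```text
time_s: 37.17
ee_pos: [0.4459, -0.0081, 0.2525]
tool_rot: [180.0, -0.1, 81.1]
ft_force: [0.0, 0.0, -0.8]
opening: 0.0703
grip_force: 0.0
```

```bash
python3 - <<'E'
from h import *
import pickle
s,c=shot("wrist","w6.png");pickle.dump((s,c),open("w6.pkl","wb"));print(s["ee_pos"])
E
```

```text
[ 0.44593495 -0.00806483  0.25249015]
```

View pics/w6.png

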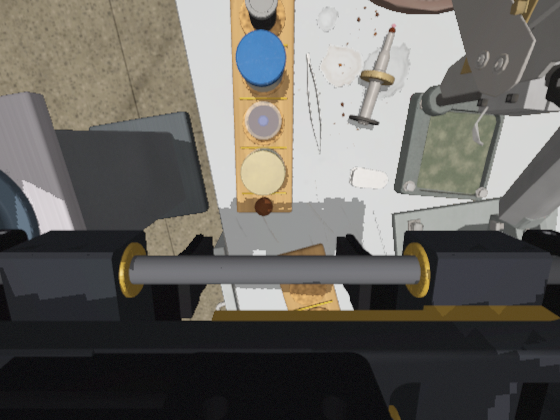

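All four stand on the work rack: cork lid (263,173), box (263,121), blue lid (261,57), grey lid (262,8), with the knob at (264,206). One numeric check before handing in.

```bash
python3 - <<'E'
from h import *
import pickle
np.set_printoptions(precision=1,suppress=True)
s,c=pickle.load(open("w6.pkl","rb"));T=tool(s)
for n,u,z in(("cork",(263,173),.088),("box",(263,121),.038),("blue",(261,57),.084),("black",(262,7),.069),("knob",(264,206),.036)): print(n,inwork(onz(c,u,z,T)))
E
```

```text
cork [  2.  -85.5]
box [  0.8 -29.6]
blue [ 1.2 30.1]
black [ 2.2 79.6]
knob [   0.8 -134.5]
```

The black canister reads 80 mm, but its lid is cut off at the image edge, so I look again from 70 mm further along.

drive_tool(
  series=[
    {"gripper":70,"offset":[20,0,0],"dr":[0,0,0]},
    {"gripper":70,"offset":[45,0,0],"dr":[0,0,0]},
    {"gripper":70,"offset":[65,0,0],"dr":[0,0,0]},
    {"gripper":70,"offset":[70,0,0],"dr":[0,0,0]},
    {"gripper":70,"offset":[70,0,0],"dr":[0,0,0]},
    {"gripper":70,"offset":[70,0,0],"dr":[0,0,0]},
    {"gripper":70,"offset":[70,0,0],"dr":[0,0,0]},
    {"gripper":70,"offset":[70,0,0],"dr":[0,0,0]},
    {"gripper":70,"offset":[70,0,0],"dr":[0,0,0]},
    {"gripper":70,"offset":[70,0,0],"dr":[0,0,0]},
  ],
)

```text
time_s: 38.05
ee_pos: [0.457, 0.0601, 0.2523]
tool_rot: [-180.0, -0.1, 81.1]
ft_force: [-0.1, 0.5, -0.5]
opening: 0.0701
grip_force: 0.0
```

```bash
python3 - <<'E'
from h import *
import pickle
s,c=shot("wrist");pickle.dump((s,c),open("w7.pkl","wb"));print(s["ee_pos"])
T=tool(s)
cv2.imwrite("pics/w7c.png",cv2.resize(c["frame"][0:150,200:330,::-1],None,fx=4,fy=4,interpolation=cv2.INTER_CUBIC))
E
```

```text
[0.45702535 0.06008315 0.25226629]
```

View pics/w7c.png

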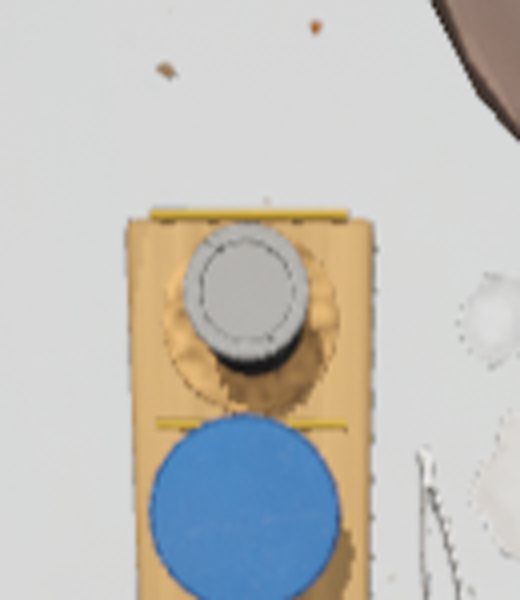

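The crop shows the grey lid's centre at about crop (247,290), on a pad centred near (251,326).

```bash
python3 - <<'E'
from h import *
import pickle
np.set_printoptions(precision=1,suppress=True)
s,c=pickle.load(open("w7.pkl","rb"));T=tool(s)
for n,u,z in(("black",(261.75,72.5),.069),("pad4",(262.75,81.5),.018),("ridge end",(262.5,53.5),.0175),("ridge 3-4",(263,106),.0175),("blue",(261.5,127.5),.084)): print(n,inwork(onz(c,u,z,T)))
E
```

```text
black [ 1.8 87.3]
pad4 [ 0.9 86.3]
ridge end [  0.9 117.6]
ridge 3-4 [ 0.8 58. ]
blue [ 1.4 30.9]
```

The canister is within about 1 mm of its pad's centre and the others are within 5 mm, so I hand in.

```bash
python3 -c "
from station import robot
print(robot.hand_in())"
```

```text
the job is handed in; nothing more can be done
None
```

The job is handed in: all four containers stand upright on the work rack in the same order from its knob (cork jar, clear box, blue jar, black canister), each measured within about 5 mm of its pad's centre.

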